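# Nest the two fitting radius leaves on an angle bracket

### The arm

A 6-joint arm with a two-finger parallel gripper is mounted at the origin on a cart in front of the work surface, level with it; the furniture and walls round the work are solid. World frame = base frame: x ahead of the robot, y to its left, z up, the work surface at z = 0. Lengths are in mm, angles in rad, forces in N, time in s.
With the tool pointing down it reaches from about 275 to 1000 mm from the base axis. Payload 8.4 kg.
Tool frame: the origin (TCP) lies between the finger pads; the fingertips stand r.tips_ahead ahead of it and the grasp point (between the pads) lies 6 mm ahead of it (r.tips_ahead is the distance from the TCP to the fingertips, in mm); z points along the fingers, y is the line along which they close (so a half turn about z gives the same grasp; the last joint's range is limited). The gripper opens to 85 mm and grips with 20 to 120 N. Pads are 22 mm wide; open, the fingers measure 114 mm over their backs; the gripper's body (76 mm by 85 mm) begins 54 mm behind the grasp point. The pads swing forward as they close: fully open they stand 13 mm farther back than shut.
Start: joints at [-0.002, 0.353, 1.633, -0, 1.155, -0.002], TCP at [625.002, -0, 256.281] pointing down, gripper open.
Joint ranges: [-2.63, 2.63], [-0.92, 2.1], [0.06, 2.66], [-1.3, 4.44], [0, 2.69], [-3.02, 3.02]. Speed limits (rad/s): [2.22, 2.22, 2.79, 3.14, 3.14, 3.14].

### API

Orientations are given as [roll, pitch, yaw] about the fixed x, y, z axes, in that order (R = Rz(yaw) Ry(pitch) Rx(roll)).
In Python, from rig import r gives the robot as it stands.
- The arm moves only by the tool carry_out, never from a script. Its arguments are lists of equal length, an entry for each row: "delta_pos": the shift along the tool's x, y, z in m, a list of three; "rot": the turn, a rotation vector about the tool's x, y, z in degrees, a list of three. A call has 1 to 8 rows; each row is the pose to reach, as a shift and turn from the pose commanded when the call began, along the tool's axes at that moment; what a row does not reach only later rows make up. A row lasts 1/8 s, in which the tool goes at most 62.5 mm and 10.7 degrees, less where a joint would pass 70% of its speed; a pose out of reach is approached as far as the arm can. A call with a gripper value outside its range is refused whole. "claw" is the finger opening in m, from 0 to 0.0854, set as the call begins (left out, the last holds). The fingers move at their own pace and stop on an object; "grip_force" is the grip in N (left out, the last holds). Time passes only in rows, so rows that repeat a pose let the fingers close. It gives the time, the measured TCP pose, the force, the opening and the grip force at its end, in the units of the state.
- r.sense(): the state, without advancing time (a new reading comes with each control period).
- r.grab_frame(name): name is "scene" or "side" or "wrist"; returns the picture (400x640x3 uint8, blue, green, red); there is no depth.
- r.camera_info(name): a dict with "fx", "fy", "cx", "cy" (pixels), "pose" (4x4, takes a point from camera to world coordinates); the wrist camera has in their place "hand_eye" (4x4, takes a point from camera to tool coordinates, whose origin is the TCP and whose axes are the flange's). Camera axes: x right, y down, z forward; pixel columns grow to the right and rows downward; lengths in mm; the calibration is good to about 2 mm. The wrist camera is an equidistant fisheye: a pixel r from the principal point sees the ray r / f radians off the axis. A picture is of the moment at which its call begins: read the wrist's pose just before it. camera_info takes no time and is no camera call.
- r.sign_off(): hands the job in; it is judged then, once.
Trained networks look in the newest picture that a camera, given by its name, has taken for a name from the list of things; names that differ only in an ending like _2 or _b are one class to them, and where a whole thing is asked for, a point or a joint stands for the part that bears it (a point fixed in the world has none). Each returns a list of dicts, best first, with "p" (0 to 1); they miss things now and then, are a little off and sometimes report something else, mostly with a low value. They report only what shows in the picture. A call takes as long as a camera call. They do not tell look-alikes from the thing itself.
- r.recognise(thing, camera): "box" ([left, top, right, bottom] in pixels, round what is visible of it).
- r.cut_out(thing, camera): "mask" (400x640 bool, what is visible of it) and "box" ([left, top, right, bottom] in pixels, round what is visible of it).
The state is a dict: "clock": time; "qpos": joint angles; "qvel": joint speeds; "joint_efforts": joint torques, N m; "eef_pos": TCP position; "tcp_rot": TCP orientation; "contact_force": force on the tool from outside, world axes, zero at the start; "wrist_torque": the same for the moment, N m; "opening": opening from 0.0 (shut) to 1.0 (fully open); "grasp_force": force on a finger pad.
Only numpy, scipy, OpenCV 4.12 (cv2) and the standard library are available. Lean on these libraries where they do the work, as an engineer would, in place of code of your own. Each camera call takes 0.05 s, during which the arm holds its last target. There are 200 camera calls.

### The job

Check the brass bracket's two rounded corners with the radius leaves. First bring the red-knobbed concave leaf to the round outside corner, flat on the table, and press it home by feel, with a steady push of about 8 newtons held for a moment and never more than 20, so that it bears on both legs at once and does not rock; then do the same with the blue-knobbed convex leaf in the fillet of the inside corner. Leave both nested and let go; do not disturb the yellow-knobbed leaf, which fits neither, or the things around.

Things in the scene. Friction and masses are not known exactly. Their poses are not given: they have to be found in the camera images.
- bracket: Brass angle bracket, screwed flat to the table, 10 mm high. From above it is a V of two straight legs at right angles, each 32 mm wide and about 111 mm long from the corner to its round end; the V opens along the bracket's own +x axis. Origin: on the table, where the legs' outer sides would meet. Corner radii: outside 20 mm, inside 12 mm. Sides ground, lightly oiled.
- left_leg: The leg that runs from the corner along the bracket's +x+y (45 degrees); the same origin and axes as the bracket.
- right_leg: The leg that runs from the corner along the bracket's +x-y (-45 degrees); the same origin and axes as the bracket.
- outer_corner (a point): Point on the table where the outer side faces of the legs would meet if the outside corner were sharp (the bracket's origin). Its axes are the bracket's.
- inner_corner (a point): Point on the table where the inner side faces of the legs would meet if the inside corner were sharp, 45.3 mm along the bracket's +x from outer_corner. Its axes are the bracket's.
- concave_leaf: Loose steel leaf with a red knob, 110 g, 8 mm thick, right-angled: two arms 20 mm wide and 65 mm long over the outside, a concave 20 mm radius in the inside of the angle. It fits the bracket's outside corner. Origin on its underside below the knob's axis; its +x points from the knob into the opening of the angle. When nested, its x axis is along the bracket's +x.
- concave_leaf_grip (a point): On the axis of the red knob, 25 mm above the leaf's underside; axes as the leaf's (they do not turn with the knob). Knob: upright, round, 16 mm in diameter from 13 to 45 mm above the underside, over a 21 mm collar (8 to 11 mm). It swivels on the leaf about its upright axis with slight friction (6 mN m): a held leaf keeps its heading in the air but turns to suit what it is pushed against.
- concave_vertex (a point): Point on the underside of the concave leaf where its two straight inside edges would meet, 14.1 mm along the leaf's +x from the knob's axis. When the leaf is nested this point lies on outer_corner.
- convex_leaf: Loose steel leaf (100 g with its knob), a flat 36 mm square 8 mm thick with a blue knob, one of its corners rounded to a convex 12 mm radius. It fits the bracket's inside corner. Origin on its underside below the knob's axis; its -x points from the knob to the rounded corner. When nested, its x axis is along the bracket's +x.
- convex_leaf_grip (a point): On the axis of the blue knob, 25 mm above the leaf's underside; axes as the leaf's (they do not turn with the knob). Knob: upright, round, 16 mm in diameter from 13 to 45 mm above the underside, over a 21 mm collar (8 to 11 mm). It swivels on the leaf about its upright axis with slight friction (6 mN m): a held leaf keeps its heading in the air but turns to suit what it is pushed against.
- convex_vertex (a point): Point on the underside of the convex leaf where the two edges beside its rounded corner would meet, 28.3 mm along the leaf's -x from the knob's axis. When the leaf is nested this point lies on inner_corner.
- spare_leaf: Loose steel leaf like the convex one (36 mm square, 8 mm thick, 45 mm high) but with a yellow knob and a corner rounded to 22 mm: fits neither corner, to be left alone. Origin on its underside below the knob.
- amber_bottle: Amber bottle, 38 mm in diameter and 82 mm high, bystander. Origin at the centre of its base.
- steel_dish: Shallow steel dish, 66 mm wide and 16 mm high, bystander. Origin at the centre of its base.
- tape_roll: Roll of green tape lying flat, 61 mm wide and 18 mm high, bystander. Origin at the centre of its base.
Mind the look-alikes: they are no part of the job. Leave any pink look-alike of the convex_leaf alone.

How it is judged (in metres and radians):
On the way, in this order (a step that is already met when the one before it is completed fails the run):
1. the concave leaf is pressed home on the outside corner, bearing on both legs with more than 1.5 N each, within 2 mm and 0.05 rad of its seat, for 0.3 s (horizontal distance between concave_vertex and outer_corner below 0.002 m and angle between the x axis of concave_leaf and the x axis of bracket, either way round below 0.05 rad and height (world z) of concave_vertex below 0.003 m and angle between concave_leaf's own z axis and vertical below 0.05 rad and contact force between concave_leaf and left_leg above 1.5 N and contact force between concave_leaf and right_leg above 1.5 N), for 0.3 s.
2. the convex leaf is pressed home in the inside corner, bearing on both legs with more than 1.5 N each, within 2 mm and 0.05 rad of its seat, for 0.3 s (horizontal distance between convex_vertex and inner_corner below 0.002 m and angle between the x axis of convex_leaf and the x axis of bracket, either way round below 0.05 rad and height (world z) of convex_vertex below 0.003 m and angle between convex_leaf's own z axis and vertical below 0.05 rad and contact force between convex_leaf and left_leg above 1.5 N and contact force between convex_leaf and right_leg above 1.5 N), for 0.3 s.
At the end, for the whole second after the job is handed in: Both leaves lie flat on the table (within 3 mm of it, upright within 0.05 rad), let go and at rest, each with its vertex within 2 mm of its corner and its x axis within 0.05 rad of the bracket's (horizontal distance between concave_vertex and outer_corner below 0.002 m and angle between the x axis of each of concave_leaf, convex_leaf and the x axis of bracket, either way round below 0.05 rad and height (world z) of each of concave_vertex, convex_vertex below 0.003 m and angle between each of concave_leaf, convex_leaf's own z axis and vertical below 0.05 rad and horizontal distance between convex_vertex and inner_corner below 0.002 m and linear speed of each of concave_leaf, convex_leaf below 0.01 m/s and contact force between the fingers and concave_leaf below 0.05 N and contact force between the fingers and convex_leaf below 0.05 N); the robot touches nothing.
It fails at once if a leaf is pressed against the bracket with more than 20 N (contact force between any of concave_leaf, convex_leaf and bracket above 20 N).
It fails at once if the fingers or arm push on the bracket with more than 5 N (contact force between any of the fingers, the arm and bracket above 5 N).
It fails at once if the spare leaf or a bystander is moved more than 15 mm (distance of any of spare_leaf, amber_bottle, steel_dish, tape_roll from where it was at the start of the episode above 0.015 m).
It also fails if it takes over 64 s, if anything falls off the work surface, if the arm or the gripper's body presses on something with over 40 N, if the wrist force passes 120 N, or if a joint passes its speed limit or range.

## Working session

There is one attempt and no reset: what is moved stays moved. The work goes in short steps, Python scripts to look and compute and a tool call to move; the robot and the scene stay as the last step left them, time stands still between calls to the robot, and variables do not carry over. Pictures are saved under pics/ and viewed, at most 10 in all, crops included, and the job is handed in when it is done.

Besides the shell and the picture viewer there is one more tool, called after ">>>" as name(argument=value, ...) on one line, values as JSON. carry_out: Moves the arm, as the interface text tells. Its arguments: {"type":"object","properties":{"delta_pos":{"type":"array","items":{"type":"array","items":{"type":"number"}}},"rot":{"type":"array","items":{"type":"array","items":{"type":"number"}}},"claw":{"type":"number"},"grip_force":{"type":"number"}},"required":["delta_pos","rot"]}

```bash
ls; mkdir -p pics; python3 - <<'E'
from rig import r
import cv2,numpy as np
print(r.sense(), r.tips_ahead)
for c in ("scene","side","wrist"):
    im=r.grab_frame(c); cv2.imwrite(f"pics/{c}0.png",im)
    i=r.camera_info(c); print(c,{k:np.round(v,3).tolist() if not isinstance(v,str) else v for k,v in i.items()})
    for t in ("bracket","concave_leaf","convex_leaf","spare_leaf"):
        print(t,[(np.round(d["box"]).tolist(),round(d["p"],2)) for d in r.recognise(t,c)])
E
```

```text
pics
{'clock': 0.0, 'qpos': array([-2.41379924e-03,  3.53626981e-01,  1.63414629e+00, -1.74050021e-05,
        1.15518444e+00, -2.41416509e-03]), 'qvel': array([-0.00071478, -0.00102652,  0.00041994,  0.00032871,  0.00060845,
       -0.00106061]), 'joint_efforts': array([-2.03471049e-03, -6.05236173e+01, -3.42063046e+01, -2.62302356e-04,
        9.48130677e-03,  3.61521288e-06]), 'eef_pos': array([ 6.24557354e+02, -1.26134711e-02,  2.55569672e+02]), 'tcp_rot': array([-3.14022757e+00,  1.26181986e-05,  1.57080374e+00]), 'contact_force': array([-0.01870733, -0.94853709, -0.0586444 ]), 'wrist_torque': array([ 0.01187433,  0.04395517, -0.00780694]), 'grasp_force': 0.0, 'opening': 0.9927965118245633} 25.0
scene {'fx': 514.644, 'fy': 514.644, 'cx': 319.268, 'cy': 200.073, 'pose': [[0.472, -0.714, 0.517, -410.944], [-0.881, -0.372, 0.291, -517.626], [-0.015, -0.593, -0.805, 1541.93], [0.0, 0.0, 0.0, 1.0]]}
bracket [([302.0, 184.0, 338.0, 205.0], 0.91)]
concave_leaf [([377.0, 245.0, 398.0, 260.0], 0.58)]
convex_leaf [([259.0, 165.0, 268.0, 175.0], 0.55)]
spare_leaf [([256.0, 186.0, 264.0, 200.0], 0.66)]
side {'fx': 440.098, 'fy': 440.098, 'cx': 326.166, 'cy': 203.528, 'pose': [[-0.995, -0.05, 0.081, 456.426], [-0.094, 0.646, -0.757, 942.851], [-0.015, -0.761, -0.648, 841.911], [0.0, 0.0, 0.0, 1.0]]}
bracket [([293.0, 206.0, 326.0, 243.0], 0.77)]
concave_leaf [([346.0, 151.0, 364.0, 165.0], 0.51), ([293.0, 205.0, 330.0, 246.0], 0.29)]
convex_leaf [([280.0, 256.0, 295.0, 278.0], 0.8), ([287.0, 279.0, 306.0, 302.0], 0.63), ([293.0, 206.0, 325.0, 242.0], 0.62)]
spare_leaf [([332.0, 271.0, 349.0, 290.0], 0.49)]
wrist {'fx': 309.707, 'fy': 309.707, 'cx': 325.228, 'cy': 196.114, 'hand_eye': [[-0.0, -0.949, -0.315, 80.084], [1.0, -0.0, -0.0, 0.652], [0.0, -0.315, 0.949, -117.14], [0.0, 0.0, 0.0, 1.0]]}
bracket [([264.0, 60.0, 349.0, 178.0], 0.56)]
concave_leaf [([231.0, 311.0, 259.0, 347.0], 0.72)]
convex_leaf []
spare_leaf []
```

View pics/wrist0.png

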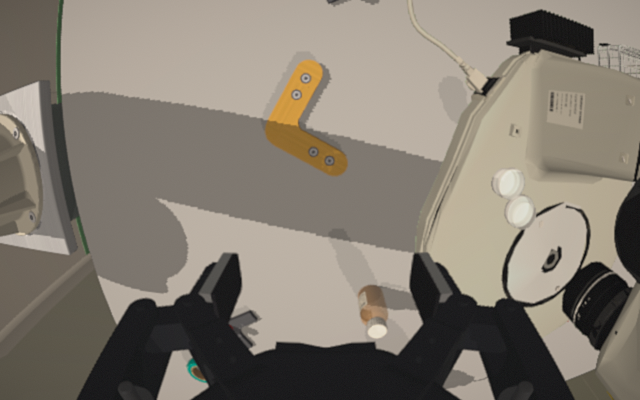

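View pics/side0.png

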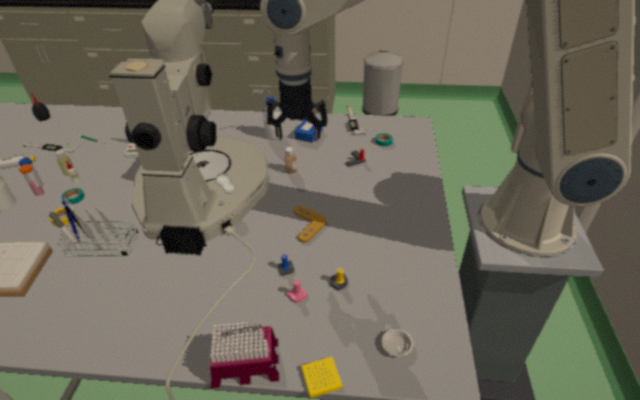

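The side view shows the bracket at (310,225), the red leaf at (355,158), blue at (286,264), its pink look-alike at (297,290) and yellow at (340,278). The bottle is at (290,160), the tape at (383,138) and the dish at (396,343). A microscope stands on the far side (large x). The wrist view shows the bracket V at (300,130), opening to the right; the red leaf is hidden behind a finger at (245,325).

The only things that could be taken for the convex leaf are blue (286,264), pink (297,290) and yellow (340,278). I choose blue. The concave leaf is the only red knob, at (355,158).

```bash
cat > h.py <<'E'
from rig import r
import cv2,numpy as np
from scipy.spatial.transform import Rotation as Ro
def cam(c,s=None):
    i=r.camera_info(c)
    if c!="wrist": return i,np.array(i["pose"])
    s=s or r.sense(); T=np.eye(4); T[:3,:3]=Ro.from_euler("xyz",s["tcp_rot"]).as_matrix(); T[:3,3]=s["eef_pos"]
    return i,T@np.array(i["hand_eye"])
def ground(c,uv,z,s=None):
    "pixels to world points on plane z"
    i,P=cam(c,s); uv=np.atleast_2d(uv).astype(float)
    x=(uv[:,0]-i["cx"])/i["fx"]; y=(uv[:,1]-i["cy"])/i["fy"]
    if c=="wrist":
        t=np.hypot(x,y)+1e-12; d=np.c_[x/t*np.sin(t),y/t*np.sin(t),np.cos(t)]
    else: d=np.c_[x,y,np.ones_like(x)]
    d=d@P[:3,:3].T; o=P[:3,3]
    return o+d*((z-o[2])/d[:,2])[:,None]
def proj(c,p,s=None):
    i,P=cam(c,s); q=(np.atleast_2d(p)-P[:3,3])@P[:3,:3]
    if c=="wrist":
        n=np.hypot(q[:,0],q[:,1])+1e-12; t=np.arctan2(n,q[:,2]); a=q[:,:2]/n[:,None]*t[:,None]
    else: a=q[:,:2]/q[:,2:]
    return a*[i["fx"],i["fy"]]+[i["cx"],i["cy"]]
E
python3 - <<'E'
from h import *
names={"red":(355,158),"blue":(286,264),"pink":(297,290),"yellow":(340,278),"bottle":(290,168),"tape":(383,138),"dish":(396,343),"brk":(310,225)}
for n,p in names.items(): print(n,ground("side",p,15).round()[0])
print("wrist brk corner/ends",ground("wrist",[(266,130),(298,127),(312,62),(345,168)],10).round())
ims=cv2.imread("pics/scene0.png"); imd=cv2.imread("pics/side0.png")
a=cv2.resize(imd[190:310,250:370],None,fx=4,fy=4,interpolation=2); b=cv2.resize(ims[150:270,240:400],None,fx=2,fy=4)
cv2.imwrite("pics/crop1.png",a)
print({n:proj("scene",ground("side",p,15)).round()[0].tolist() for n,p in names.items()})
E
```

```text
red [ 487. -261.   15.]
blue [638. 216.  15.]
pink [599. 295.  15.]
yellow [500. 250.  15.]
bottle [ 692. -190.   15.]
tape [ 394. -391.   15.]
dish [370. 417.  15.]
brk [595.  70.  15.]
wrist brk corner/ends [[555.  42.  10.]
 [594.  45.  10.]
 [610. 121.  10.]
 [649.  -5.  10.]]
{'red': [383.0, 250.0], 'blue': [286.0, 170.0], 'pink': [263.0, 170.0], 'yellow': [259.0, 192.0], 'bottle': [388.0, 199.0], 'tape': [408.0, 287.0], 'dish': [203.0, 200.0], 'brk': [314.0, 192.0]}
```

View pics/crop1.png

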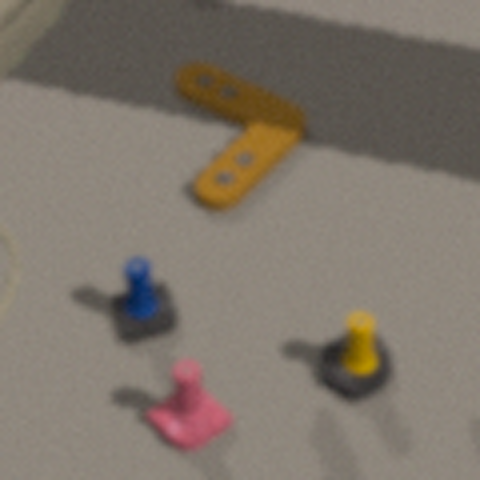

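The crop shows the blue knob at (138,290), the pink one at (187,400) and the yellow one at (360,345), all clearly told apart. Next I'll look at the bracket from close by with the wrist camera.

>>> carry_out(delta_pos=[[-0.01,-0.01,0.05],[-0.02,-0.025,0.1],[-0.025,-0.03,0.145],[-0.025,-0.03,0.145],[-0.025,-0.03,0.145]], rot=[[0,0,0],[0,0,0],[0,0,0],[0,0,0],[0,0,0]], claw=0.04, grip_force=40)

```text
clock: 1.38
eef_pos: [596.4, -24.9, 112.8]
tcp_rot: [3.14, 0.0, 1.571]
contact_force: [1.5, 0.2, 0.9]
opening: 0.463
grasp_force: 0.0
```

```bash
python3 - <<'E'
from h import *
s=r.sense(); im=r.grab_frame("wrist"); cv2.imwrite("pics/w1.png",im)
print(s["eef_pos"],s["tcp_rot"],s["opening"],s["contact_force"])
m=r.cut_out("bracket","wrist")
np.save("m1.npy",m[0]["mask"]) if m else 0
print([(d["box"],d["p"]) for d in m])
E
```

```text
[596.38013266 -24.92698062 112.84289387] [3.13960744e+00 3.25139823e-05 1.57073801e+00] 0.4628294705921496 [1.47152113 0.24608677 0.93235547]
[([262.0, 3.0, 400.5, 190.5], 0.89)]
```

View pics/w1.png

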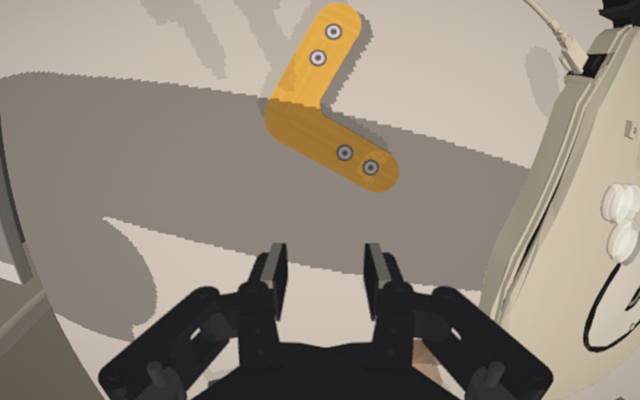

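The bracket fills (262..400, 3..190), its corner is at about (268,115), and it opens to the right and slightly up. I'll fit its outline.

```bash
cat >> h.py <<'E'
from scipy.optimize import minimize
def vee(w,L,ro,ri,round_end):
    "V polygon in its frame, 0.25 mm raster contour; outer sides meet at origin, opens +x; legs w wide, L long"
    k=4; o=200; im=np.zeros((o*2,o*2),np.uint8)  # leg frame: legs along +X and +Y from origin
    S=lambda v:int(round(v))
    k=2*1.0; W=int(w*k); Lk=int(L*k); n=Lk+80
    im=np.zeros((n,n),np.uint8); c=20
    e=Lk-W//2 if round_end else Lk
    im[c:c+W,c:c+e]=1; im[c:c+e,c:c+W]=1
    if round_end:
        cv2.circle(im,(c+e,c+W//2),W//2,1,-1); cv2.circle(im,(c+W//2,c+e),W//2,1,-1)
    if ro:
        q=int(ro*k); im[c:c+q,c:c+q]=0; t=np.zeros_like(im); cv2.circle(t,(c+q,c+q),q,1,-1); im[c:c+q,c:c+q]=t[c:c+q,c:c+q]
    if ri:
        q=int(ri*k); b=c+W; t=np.zeros_like(im); cv2.circle(t,(b+q,b+q),q,1,-1); im[b:b+q,b:b+q]|=1-t[b:b+q,b:b+q]
    cn=max(cv2.findContours(im,cv2.RETR_EXTERNAL,cv2.CHAIN_APPROX_NONE)[0],key=len)[:,0]
    p=(cn-c)/k+0.0
    a=np.pi/4
    return p@np.array([[np.cos(a),-np.sin(a)],[np.sin(a),np.cos(a)]]).T@np.diag([1,1]) if False else np.c_[(p[:,0]+p[:,1])/2**.5,(p[:,1]-p[:,0])/2**.5]
BR=vee(32,111,20,12,True)
CC=vee(20,65,0,20,False)-[14.14,0]
def place(poly,q):
    x,y,t=q; c,s=np.cos(t),np.sin(t)
    return poly@np.array([[c,s],[-s,c]])+[x,y]
def render(poly,q,h,c,s,K=4):
    m=np.zeros((400*K,640*K),np.uint8); P=place(poly,q)
    for z in np.linspace(0,h,4):
        u=proj(c,np.c_[P,np.full(len(P),z)],s)
        cv2.fillPoly(m,[np.round((u+.5)*K*16).astype(np.int32)],1,shift=4)
    return m
def fit(poly,q0,h,mask,c,s,K=4,ignore=None):
    M=cv2.resize(mask.astype(np.uint8),None,fx=K,fy=K,interpolation=0)
    I=np.ones_like(M) if ignore is None else 1-cv2.resize(ignore.astype(np.uint8),None,fx=K,fy=K,interpolation=0)
    sc=np.array([1,1,.02])
    f=lambda v:((render(poly,np.array(v)*sc,h,c,s,K)!=M)&(I>0)).sum()/K**2
    best=minimize(f,np.array(q0)/sc,method="Nelder-Mead",options=dict(initial_simplex=np.array(q0)/sc+np.vstack([np.zeros(3),np.diag([6,6,6])]),xatol=.03,fatol=.3))
    best=minimize(f,best.x,method="Nelder-Mead",options=dict(initial_simplex=best.x+np.vstack([np.zeros(3),np.diag([-2,2,-2])]),xatol=.03,fatol=.3))
    return best.x*sc,best.fun,M.sum()/K**2
def orange(im):
    h=cv2.cvtColor(im,cv2.COLOR_BGR2HSV)
    m=((h[...,0]>8)&(h[...,0]<30)&(h[...,1]>130)).astype(np.uint8)
    cs=cv2.findContours(m,cv2.RETR_EXTERNAL,cv2.CHAIN_APPROX_SIMPLE)[0]; o=np.zeros_like(m)
    cv2.drawContours(o,[max(cs,key=cv2.contourArea)],-1,1,-1); return o
E
python3 - <<'E'
from h import *
s=r.sense(); im=cv2.imread("pics/w1.png"); m=orange(im)
print("mask box",cv2.boundingRect(m),m.sum(),np.load("m1.npy").sum())
print(fit(BR,[555,42,.2],10,m,"wrist",s))
print(fit(BR,[555,42,.2],10,np.load("m1.npy"),"wrist",s))
E
```

```text
mask box (265, 3, 134, 189) 10796 11150
(array([5.46459679e+02, 3.39997718e+01, 2.73280371e-01]), np.float64(247.0), np.float64(10796.0))
(array([5.46469840e+02, 3.38609211e+01, 2.76878490e-01]), np.float64(280.4375), np.float64(11150.0))
```

>>> carry_out(delta_pos=[[-0.05,-0.02,-0.03],[-0.11,-0.04,-0.03],[-0.17,-0.06,-0.03],[-0.23,-0.08,-0.03],[-0.28,-0.1,-0.01],[-0.31,-0.11,0],[-0.31,-0.11,0],[-0.31,-0.11,0]], rot=[[0,0,0],[0,0,0],[0,0,0],[0,0,0],[0,0,0],[0,0,0],[0,0,0],[0,0,0]])

```text
clock: 2.48
eef_pos: [485.9, -334.9, 112.6]
tcp_rot: [3.14, 0.001, 1.571]
contact_force: [-0.6, -0.5, 0.3]
opening: 0.466
grasp_force: 0.0
```

```bash
python3 - <<'E'
from h import *
s=r.sense(); im=r.grab_frame("wrist"); cv2.imwrite("pics/w2.png",im)
print(s["eef_pos"],s["tcp_rot"],s["opening"],s["contact_force"])
m=r.cut_out("concave_leaf","wrist")
print([(d["box"],d["p"]) for d in m])
if m: np.save("m2.npy",m[0]["mask"])
E
```

```text
[ 485.91351238 -334.87926846  112.56345512] [3.13993605e+00 7.81877222e-04 1.57064541e+00] 0.4664037752671599 [-0.56894438 -0.52314038  0.2835797 ]
[([277.9, 64.2, 366.8, 183.0], 0.79)]
```

View pics/w2.png

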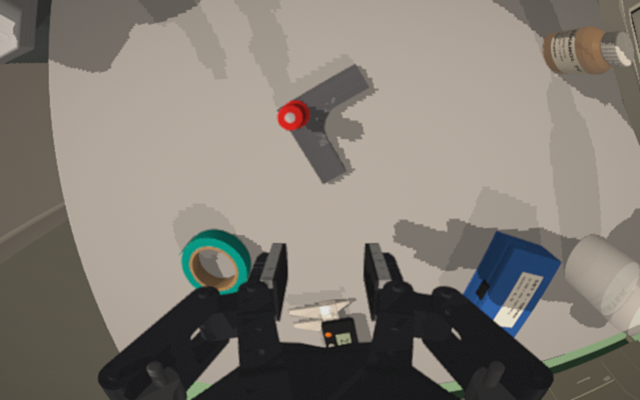

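The leaf is in clear view: red knob top at (290,117), arm ends at about (365,75) and (330,180). The tape (215,262) and the bottle (590,50) are well away.

```bash
cat >> h.py <<'E'
def hue(im,lo,hi,sat=130,val=60):
    h=cv2.cvtColor(im,cv2.COLOR_BGR2HSV); a=h[...,0]
    return (((a>=lo)&(a<=hi)) if lo<hi else ((a>=lo)|(a<=hi)))&(h[...,1]>sat)&(h[...,2]>val)
def knobfit(m,q0,c,s,K=4):
    "x,y of an upright knob (d16, z 13..45) from its colour mask"
    a=np.linspace(0,2*np.pi,60); C=8*np.c_[np.cos(a),np.sin(a)]
    M=cv2.resize(m.astype(np.uint8),None,fx=K,fy=K,interpolation=0)
    def f(v):
        t=np.zeros_like(M)
        pts=np.vstack([proj(c,np.c_[C+v,np.full(60,z)],s) for z in (13,45)])
        cv2.fillConvexPoly(t,cv2.convexHull(np.round((pts+.5)*K*16).astype(np.int32)),1,shift=4)
        return (t!=M).sum()/K**2
    b=minimize(f,q0,method="Nelder-Mead",options=dict(initial_simplex=np.array(q0)+np.array([[0,0],[8,0],[0,8]]),xatol=.03,fatol=.3))
    return b.x,b.fun,m.sum()
def fill(m):
    cs=cv2.findContours(m.astype(np.uint8),cv2.RETR_EXTERNAL,cv2.CHAIN_APPROX_SIMPLE)[0]; o=np.zeros(m.shape,np.uint8)
    cv2.drawContours(o,[max(cs,key=cv2.contourArea)],-1,1,-1); return o
E
python3 - <<'E'
from h import *
s=r.sense(); im=cv2.imread("pics/w2.png"); k=fill(hue(im,172,8)); print(cv2.boundingRect(k))
g=ground("wrist",[(291,117)],45,s)[0]; print(g)
print("knob",knobfit(k,g[:2],"wrist",s))
ig=cv2.dilate(k,np.ones((5,5)))
print("leaf",fit(CC,[g[0],g[1],-.25],8,np.load("m2.npy"),"wrist",s,ignore=ig))
E
```

```text
(278, 100, 32, 31)
[ 466.33177579 -265.94978756   45.        ]
knob (array([ 466.47783524, -265.39415413]), np.float64(113.4375), np.uint64(757))
leaf (array([ 4.65541568e+02, -2.66050128e+02, -2.50456134e-01]), np.float64(134.625), np.float64(4468.0))
```

>>> carry_out(delta_pos=[[0.04,-0.012,0],[0.069,-0.0197,0],[0.0693,-0.0197,0.01],[0.0693,-0.0197,0.035],[0.0693,-0.0197,0.06],[0.0693,-0.0197,0.0745],[0.0693,-0.0197,0.0745]], rot=[[0,0,7],[0,0,14.3],[0,0,14.3],[0,0,14.3],[0,0,14.3],[0,0,14.3],[0,0,14.3]])

```text
clock: 3.45
eef_pos: [465.1, -265.5, 36.0]
tcp_rot: [-3.14, -0.0, 1.322]
contact_force: [-0.7, 0.4, 0.2]
opening: 0.464
grasp_force: 0.0
```

```bash
python3 - <<'E'
from h import *
s=r.sense(); im=r.grab_frame("wrist"); cv2.imwrite("pics/w3.png",im[100:400,150:500])
print(s["eef_pos"],s["tcp_rot"],s["opening"],s["contact_force"])
E
```

```text
[ 465.14560131 -265.51808478   35.9540772 ] [-3.14011308e+00 -3.62865478e-04  1.32235349e+00] 0.4644505014567552 [-0.73737046  0.41189443  0.20725673]
```

View pics/w3.png

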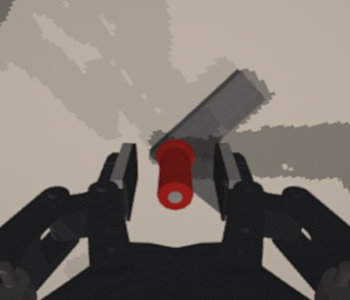

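The red knob is centred between the pads. Closing on it.

>>> carry_out(delta_pos=[[0,0,-0.002],[0,0,-0.002],[0,0,-0.002],[0,0,-0.002],[0,0,-0.002],[0,0,-0.002]], rot=[[0,0,0],[0,0,0],[0,0,0],[0,0,0],[0,0,0],[0,0,0]], claw=0.01, grip_force=50)

```text
clock: 4.25
eef_pos: [465.9, -266.1, 40.0]
tcp_rot: [3.14, 0.001, 1.321]
contact_force: [-1.3, 1.3, 6.1]
opening: 0.164
grasp_force: 48.6
```

>>> carry_out(delta_pos=[[0,0,-0.01],[0,0,-0.025],[0.02,-0.001,-0.035],[0.05,-0.003,-0.035],[0.085,-0.006,-0.035],[0.12,-0.009,-0.035],[0.155,-0.012,-0.035],[0.19,-0.015,-0.035]], rot=[[0,0,0],[0,0,0],[0,0,-3],[0,0,-7],[0,0,-12],[0,0,-17],[0,0,-22],[0,0,-27]])

```text
clock: 5.25
eef_pos: [497.8, -75.8, 74.5]
tcp_rot: [3.141, 0.0, 1.797]
contact_force: [0.1, -0.6, -1.0]
opening: 0.161
grasp_force: 48.8
```

```bash
python3 - <<'E'
from h import *
s=r.sense(); print(s["eef_pos"],s["tcp_rot"],s["opening"],s["contact_force"])
R=Ro.from_euler("xyz",s["tcp_rot"]).as_matrix()
print("tool delta (mm)",R.T@(np.array([518.4,26.1,75])-s["eef_pos"]), "turn z deg",np.degrees(s["tcp_rot"][2]-1.846))
E
```

```text
[497.76631714 -75.8040253   74.53526096] [3.14099448e+00 6.13825885e-05 1.79742588e+00] 0.16089192854112383 [ 0.06622478 -0.56811755 -0.96132795]
tool delta (mm) [94.66195831 43.00361615 -0.44482619] turn z deg -2.7830922077553506
```

>>> carry_out(delta_pos=[[0.03,0.014,0],[0.06,0.028,0],[0.085,0.039,0],[0.0947,0.043,0],[0.0947,0.043,0]], rot=[[0,0,-1],[0,0,-2.8],[0,0,-2.8],[0,0,-2.8],[0,0,-2.8]])

```text
clock: 5.88
eef_pos: [518.7, 24.6, 74.1]
tcp_rot: [3.141, 0.0, 1.843]
contact_force: [0.0, -0.7, -0.3]
opening: 0.159
grasp_force: 48.8
```

```bash
python3 - <<'E'
from h import *
s=r.sense(); im=r.grab_frame("wrist"); cv2.imwrite("pics/w4.png",im)
print(s["eef_pos"],s["tcp_rot"],s["opening"],s["contact_force"])
m=r.cut_out("concave_leaf","wrist"); print([(d["box"],d["p"]) for d in m])
if m: np.save("m4.npy",m[0]["mask"])
b=orange(im); print(cv2.boundingRect(b),b.sum())
E
```

```text
[518.66580977  24.63217219  74.10193295] [3.14145353e+00 8.47433301e-05 1.84348594e+00] 0.1593298272339417 [ 0.0490669  -0.7008519  -0.32916316]
[([307.4, 167.9, 414.6, 304.6], 0.69)]
(382, 117, 127, 187) 10236
```

View pics/w4.png

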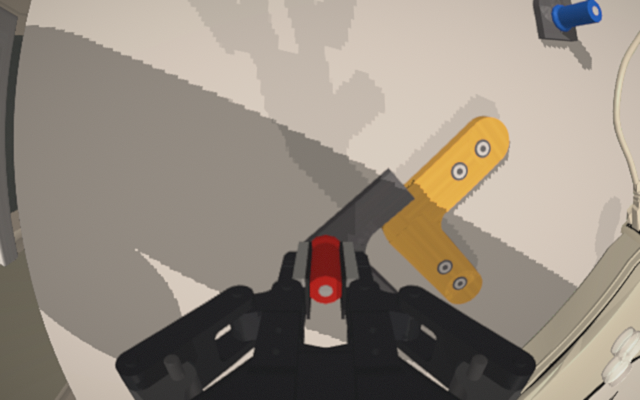

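The leaf hangs from the red knob at (325,270), about parallel to the bracket, which has its corner at about (385,235). I'll refine both poses from this view.

```bash
sed -i 's/def render(poly,q,h,c,s,K=4):/Z0=[0]\ndef render(poly,q,h,c,s,K=4):/; s/u=proj(c,np.c_\[P,np.full(len(P),z)\],s)/u=proj(c,np.c_[P,np.full(len(P),z+Z0[0])],s)/' h.py
python3 - <<'E'
import h
from h import *
s=r.sense(); im=cv2.imread("pics/w4.png"); b=orange(im); l=np.load("m4.npy")
b[:200,:300]=0
ig=cv2.dilate(l.astype(np.uint8),np.ones((9,9))); ig[235:,:385]=1
print("brk",fit(BR,[546,34,.275],10,b,"wrist",s,ignore=ig))
h.Z0[0]=35
ig=np.zeros_like(ig); ig[232:]=1
q=[518.6,24.6,.275]
print("leaf",fit(CC,q,8,l,"wrist",s,ignore=ig))
k=fill(hue(im,172,8)); print(cv2.boundingRect(k))
E
```

```text
brk (array([5.45319277e+02, 3.28767977e+01, 2.70431266e-01]), np.float64(306.6875), np.float64(10236.0))
leaf (array([5.18805060e+02, 2.31432290e+01, 2.37890014e-01]), np.float64(69.6875), np.float64(5717.0))
(309, 235, 33, 69)
```

>>> carry_out(delta_pos=[[0.001,0,0.012],[0.001,0,0.024],[0.001,0,0.032],[0.001,0,0.0345],[0.001,0,0.0345],[0.001,0.004,0.0345],[0.001,0.008,0.0345],[0.001,0.008,0.0345]], rot=[[0,0,0],[0,0,0],[0,0,0],[0,0,0],[0,0,0],[0,0,0],[0,0,0],[0,0,0]])

```text
clock: 6.98
eef_pos: [520.1, 25.6, 39.6]
tcp_rot: [-3.129, -0.001, 1.842]
contact_force: [-24.6, -10.4, 40.7]
opening: 0.162
grasp_force: 53.2
```

```bash
cat > st.py <<'E'
from h import *
def st(n=1):
    s=r.sense(); a=s["tcp_rot"][2]; f=s["contact_force"]; p=s["eef_pos"]
    ux=np.array([np.sin(a),-np.cos(a)]); uy=np.array([np.cos(a),np.sin(a)])
    d=p[:2]-[545.5,33.3]
    print("t",s["clock"],"pos",p.round(2),"yaw",a.round(4),"| along",(d@ux).round(2),"lat",(d@uy).round(2),"| F ax",(f[:2]@ux).round(2),"lat",(f[:2]@uy).round(2),"z",f[2].round(2),"Tz",s["wrist_torque"].round(3),"g",round(s["grasp_force"],1))
if __name__=="__main__": st()
E
python3 st.py
```

```text
t 6.975 pos [520.1   25.57  39.61] yaw 1.8418 | along -26.55 lat -0.65 | F ax -26.44 lat -3.4 z 40.68 Tz [-1.67   3.97  -0.046] g 53.2
```

Much more force than expected, so I'm backing off before looking.

>>> carry_out(delta_pos=[[0,-0.006,-0.001],[0,-0.008,-0.002],[0,-0.008,-0.002],[0,-0.008,-0.002]], rot=[[0,0,0],[0,0,0],[0,0,0],[0,0,0]])

```text
clock: 7.48
eef_pos: [518.9, 25.0, 41.1]
tcp_rot: [3.141, 0.0, 1.841]
contact_force: [-0.3, 0.0, -1.6]
opening: 0.164
grasp_force: 48.7
```

```bash
python3 st.py; python3 - <<'E'
from h import *
a=r.grab_frame("wrist"); b=r.grab_frame("side")
cv2.imwrite("pics/w5.png",np.hstack([a[100:330,200:520],cv2.resize(b[170:270,270:390],None,fx=2.3,fy=2.3,interpolation=2)]))
E
python3 st.py
```

```text
t 7.475 pos [518.88  24.98  41.07] yaw 1.8414 | along -27.88 lat -0.9 | F ax -0.28 lat 0.12 z -1.64 Tz [ 0.023  0.02  -0.018] g 48.7
t 7.575 pos [518.75  24.97  41.09] yaw 1.8414 | along -28.0 lat -0.88 | F ax -0.87 lat 0.3 z -1.54 Tz [0.001 0.005 0.016] g 48.7
```

View pics/w5.png

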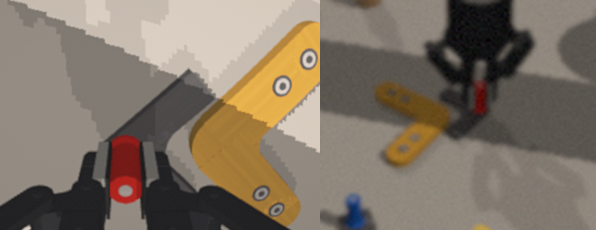

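Nothing has been touched: there is a clear gap to the bracket and the force is back to zero. The leaf had only been dragging on the table. I'll stay just above the table and creep in.

>>> carry_out(delta_pos=[[0.0008,0.003,0.0005],[0.0008,0.006,0.0005],[0.0008,0.009,0.0005],[0.0008,0.009,0.0005]], rot=[[0,0,0],[0,0,0],[0,0,0],[0,0,0]])

```text
clock: 8.07
eef_pos: [527.4, 28.2, 40.8]
tcp_rot: [3.141, 0.0, 1.841]
contact_force: [-0.4, -0.1, -1.5]
opening: 0.158
grasp_force: 48.7
```

```bash
python3 st.py
```

```text
t 8.075 pos [527.4   28.18  40.82] yaw 1.8414 | along -18.81 lat -0.1 | F ax -0.46 lat 0.0 z -1.46 Tz [ 0.026 -0.01   0.004] g 48.7
```

>>> carry_out(delta_pos=[[0,0.001,0],[0,0.002,0],[0,0.002,0]], rot=[[0,0,0],[0,0,0],[0,0,0]])

```text
clock: 8.45
eef_pos: [529.0, 28.6, 40.8]
tcp_rot: [3.142, 0.0, 1.841]
contact_force: [-1.0, -0.1, -0.8]
opening: 0.159
grasp_force: 48.7
```

```bash
python3 st.py
```

```text
t 8.45 pos [528.99  28.64  40.79] yaw 1.8413 | along -17.16 lat -0.08 | F ax -1.02 lat 0.18 z -0.84 Tz [ 0.033  0.041 -0.071] g 48.7
```

>>> carry_out(delta_pos=[[0,0.001,0],[0,0.001,0]], rot=[[0,0,0],[0,0,0]])

```text
clock: 8.7
eef_pos: [530.0, 28.9, 40.8]
tcp_rot: [3.142, 0.0, 1.841]
contact_force: [0.7, -0.1, -1.6]
opening: 0.161
grasp_force: 48.7
```

```bash
python3 st.py
```

```text
t 8.7 pos [529.99  28.9   40.81] yaw 1.8414 | along -16.12 lat -0.09 | F ax 0.59 lat -0.31 z -1.64 Tz [ 0.    -0.004 -0.008] g 48.7
```

>>> carry_out(delta_pos=[[0,0.0005,0],[0,0.001,0],[0,0.001,0]], rot=[[0,0,0],[0,0,0],[0,0,0]])

```text
clock: 9.07
eef_pos: [530.9, 29.2, 40.8]
tcp_rot: [3.142, -0.0, 1.841]
contact_force: [0.2, -1.2, -1.4]
opening: 0.162
grasp_force: 48.7
```

```bash
python3 st.py
```

```text
t 9.075 pos [530.91  29.16  40.77] yaw 1.8413 | along -15.16 lat -0.09 | F ax -0.16 lat -1.19 z -1.39 Tz [0.04  0.033 0.006] g 48.7
```

>>> carry_out(delta_pos=[[0,0.0005,0],[0,0.0005,0]], rot=[[0,0,0],[0,0,0]])

```text
clock: 9.32
eef_pos: [531.4, 29.3, 40.8]
tcp_rot: [3.142, 0.0, 1.841]
contact_force: [-0.4, 0.4, -1.7]
opening: 0.162
grasp_force: 48.7
```

```bash
python3 st.py
```

```text
t 9.325 pos [531.39  29.31  40.8 ] yaw 1.8413 | along -14.67 lat -0.07 | F ax -0.27 lat 0.54 z -1.65 Tz [-0.006  0.05   0.026] g 48.7
```

>>> carry_out(delta_pos=[[0,0.0005,0],[0,0.0005,0]], rot=[[0,0,0],[0,0,0]])

```text
clock: 9.57
eef_pos: [531.5, 29.4, 40.7]
tcp_rot: [-3.141, -0.0, 1.841]
contact_force: [-1.3, 0.4, -0.8]
opening: 0.161
grasp_force: 48.8
```

```bash
python3 st.py
```

```text
t 9.575 pos [531.52  29.39  40.7 ] yaw 1.8413 | along -14.52 lat -0.03 | F ax -1.16 lat 0.72 z -0.78 Tz [-0.04   0.284 -0.02 ] g 48.8
```

>>> carry_out(delta_pos=[[0,0.0005,0],[0,0.0005,0]], rot=[[0,0,0],[0,0,0]])

```text
clock: 9.82
eef_pos: [531.7, 29.5, 40.6]
tcp_rot: [-3.14, -0.0, 1.841]
contact_force: [-3.1, -0.9, 0.3]
opening: 0.158
grasp_force: 48.9
```

```bash
python3 st.py
```

```text
t 9.825 pos [531.65  29.52  40.63] yaw 1.8413 | along -14.36 lat 0.06 | F ax -3.24 lat -0.07 z 0.27 Tz [-0.156  0.701 -0.027] g 48.9
```

Contact was felt at −14.4 mm, where −14.1 was expected. Pressing up to 8 N.

>>> carry_out(delta_pos=[[0,0.0006,0],[0,0.0006,0]], rot=[[0,0,0],[0,0,0]])

```text
clock: 10.07
eef_pos: [531.8, 29.6, 40.5]
tcp_rot: [-3.139, -0.0, 1.841]
contact_force: [-4.9, -2.0, 1.0]
opening: 0.162
grasp_force: 49.0
```

```bash
python3 st.py
```

```text
t 10.075 pos [531.78  29.6   40.5 ] yaw 1.8413 | along -14.21 lat 0.1 | F ax -5.28 lat -0.57 z 1.0 Tz [-0.19   0.904 -0.017] g 49.0
```

>>> carry_out(delta_pos=[[0,0.0005,0],[0,0.0005,0]], rot=[[0,0,0],[0,0,0]])

```text
clock: 10.32
eef_pos: [531.8, 29.7, 40.4]
tcp_rot: [-3.138, -0.001, 1.841]
contact_force: [-7.4, -1.3, 2.0]
opening: 0.158
grasp_force: 49.1
```

```bash
python3 st.py
```

```text
t 10.325 pos [531.8   29.72  40.41] yaw 1.8414 | along -14.16 lat 0.21 | F ax -7.45 lat 0.77 z 1.99 Tz [-0.257  1.12  -0.009] g 49.1
```

>>> carry_out(delta_pos=[[0,0.0002,0],[0,0.0002,0],[0,0.0002,0],[0,0.0002,0],[0,0.0002,0],[0,0.0002,0]], rot=[[0,0,0],[0,0,0],[0,0,0],[0,0,0],[0,0,0],[0,0,0]])

```text
clock: 11.08
eef_pos: [531.8, 29.7, 40.4]
tcp_rot: [-3.138, -0.001, 1.841]
contact_force: [-7.0, -1.7, 2.4]
opening: 0.162
grasp_force: 49.1
```

```bash
python3 st.py
```

```text
t 11.075 pos [531.84  29.73  40.37] yaw 1.8413 | along -14.12 lat 0.21 | F ax -7.17 lat 0.26 z 2.42 Tz [-0.363  1.181 -0.025] g 49.1
```

>>> carry_out(delta_pos=[[0,-0.001,0],[0,-0.0014,0],[0,-0.0014,0.0003],[0,-0.0014,0.0003]], rot=[[0,0,0],[0,0,0],[0,0,0],[0,0,0]])

```text
clock: 11.58
eef_pos: [531.8, 29.5, 40.4]
tcp_rot: [-3.141, -0.0, 1.841]
contact_force: [-5.6, -0.1, 0.3]
opening: 0.164
grasp_force: 48.9
```

```bash
python3 st.py
```

```text
t 11.575 pos [531.76  29.54  40.4 ] yaw 1.8413 | along -14.25 lat 0.05 | F ax -5.41 lat 1.44 z 0.25 Tz [0.063 1.006 0.042] g 48.9
```

>>> carry_out(delta_pos=[[0,0,0],[0,0,0],[0,0,0],[0,0,0]], rot=[[0,0,0],[0,0,0],[0,0,0],[0,0,0]], claw=0.036)

```text
clock: 12.08
eef_pos: [532.6, 29.6, 40.6]
tcp_rot: [3.141, 0.0, 1.841]
contact_force: [-0.3, 0.3, 0.5]
opening: 0.422
grasp_force: 0.0
```

```bash
python3 st.py
```

```text
t 12.075 pos [532.56  29.56  40.6 ] yaw 1.8413 | along -13.47 lat -0.15 | F ax -0.16 lat 0.37 z 0.49 Tz [-0.051 -0.008 -0.048] g 0.0
```

>>> carry_out(delta_pos=[[0,0,-0.015],[0,0,-0.035],[0,0,-0.06],[-0.03,0.01,-0.07],[-0.06,0.02,-0.07],[-0.06,0.02,-0.07],[-0.06,0.02,-0.07]], rot=[[0,0,0],[0,0,0],[0,0,0],[0,0,0],[0,0,0],[0,0,0],[0,0,0]])

```text
clock: 12.95
eef_pos: [567.1, -22.7, 110.9]
tcp_rot: [-3.141, -0.0, 1.841]
contact_force: [0.1, 0.4, -0.3]
opening: 0.422
grasp_force: 0.0
```

```bash
python3 - <<'E'
from h import *
s=r.sense(); im=r.grab_frame("wrist"); cv2.imwrite("pics/w6.png",im)
print(s["eef_pos"],s["tcp_rot"])
m=r.cut_out("concave_leaf","wrist"); print([(d["box"],d["p"]) for d in m])
l=m[0]["mask"]; np.save("m6.npy",l)
b=orange(im); k=hue(im,172,8).astype(np.uint8); kd=cv2.dilate(fill(k),np.ones((7,7)))
ig=cv2.dilate(l.astype(np.uint8),np.ones((5,5)))|kd
qb=fit(BR,[545.5,33.3,.272],10,b,"wrist",s,ignore=ig&(1-b)); print("brk",qb)
ql=fit(CC,[531.8,29.5,.272],8,l,"wrist",s,ignore=kd); print("leaf",ql)
v=ql[0][:2]+14.14*np.array([np.cos(ql[0][2]),np.sin(ql[0][2])]); print("vertex-corner",v-qb[0][:2])
E
```

```text
[567.07320584 -22.73001269 110.85126764] [-3.14131816e+00 -2.71723190e-04  1.84089632e+00]
[([277.8, 61.9, 359.3, 187.5], 0.63)]
brk (array([5.45539041e+02, 3.39806467e+01, 2.72135296e-01]), np.float64(210.1875), np.float64(10292.0))
leaf (array([5.31971190e+02, 2.86203102e+01, 2.92124739e-01]), np.float64(154.5), np.float64(4406.0))
vertex-corner [-0.02690456 -1.28819185]
```

View pics/w6.png

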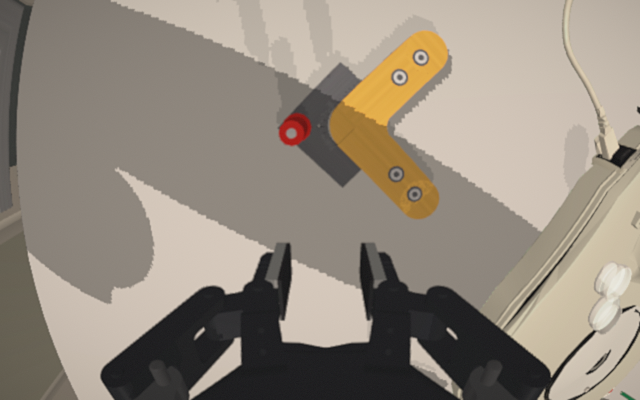

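The concave leaf sits tight at the outer corner: knob at (293,132), no gap along either leg. The fit agrees within its error. Now the blue leaf.

>>> carry_out(delta_pos=[[0.03,0.015,0],[0.07,0.035,0],[0.11,0.055,0],[0.138,0.0725,0],[0.138,0.0725,0],[0.138,0.0725,0]], rot=[[0,0,0],[0,0,0],[0,0,0],[0,0,0],[0,0,0],[0,0,0]])

```text
clock: 13.8
eef_pos: [599.7, 129.5, 110.3]
tcp_rot: [-3.141, 0.0, 1.842]
contact_force: [-0.6, -0.6, -0.7]
opening: 0.425
grasp_force: 0.0
```

```bash
cat >> h.py <<'E'
def _cx():
    a=np.linspace(np.pi,1.5*np.pi,20); p=np.vstack([12+12*np.c_[np.cos(a),np.sin(a)],[[36,0],[36,36],[0,36]]])  # vertex at 0,0
    return np.c_[(p[:,0]+p[:,1])/2**.5,(p[:,1]-p[:,0])/2**.5]-[28.28,0]
CX=_cx()
E
python3 - <<'E'
from h import *
s=r.sense(); im=r.grab_frame("wrist"); cv2.imwrite("pics/w7.png",im)
print(s["eef_pos"],s["tcp_rot"])
k=hue(im,105,125,150,70); n,lab,st,ce=cv2.connectedComponentsWithStats(k.astype(np.uint8)); print([(st[i].tolist()) for i in range(1,n) if st[i][4]>60])
m=r.cut_out("convex_leaf","wrist"); print([(d["box"],d["p"]) for d in m])
for j,d in enumerate(m): np.save(f"m7_{j}.npy",d["mask"])
k=fill(k); x,y,w,h_=cv2.boundingRect(k); g=ground("wrist",[(x+w/2,y+h_/2)],29,s)[0][:2]
kk=knobfit(k,g,"wrist",s); print("blue knob",kk)
kd=cv2.dilate(k,np.ones((5,5)))
for d in m:
    if (d["mask"]&(kd>0)).sum()>20:
        for t in np.arange(4)*np.pi/4*2-2.4:
            for o in (0,.78): 
                q=fit(CX,[*kk[0],t+o],8,d["mask"],"wrist",s,K=2,ignore=kd); print(np.round(q[0],3),q[1:])
        break
E
```

```text
[599.67959369 129.45153735 110.25510117] [-3.14051251e+00  1.32474532e-04  1.84238559e+00]
[[400, 93, 40, 28, 780]]
[([366.5, 2.3, 411.8, 21.9], 0.91), ([385.8, 77.0, 443.5, 128.6], 0.75)]
blue knob (array([637.83418665, 218.41485474]), np.float64(111.75), np.uint64(884))
[636.705 217.447  -1.918] (np.float64(135.0), np.float64(2578.0))
[636.79  217.528  -1.921] (np.float64(135.25), np.float64(2578.0))
[ 6.40102e+02  2.18981e+02 -3.52000e-01] (np.float64(55.75), np.float64(2578.0))
[ 6.40122e+02  2.18808e+02 -3.59000e-01] (np.float64(56.5), np.float64(2578.0))
[638.493 222.389   1.234] (np.float64(176.5), np.float64(2578.0))Traceback (most recent call last):
  File "<stdin>", line 14, in <module>
  File "h.py", line 60, in fit
    best=minimize(f,np.array(q0)/sc,method="Nelder-Mead",options=dict(initial_simplex=np.array(q0)/sc+np.vstack([np.zeros(3),np.diag([6,6,6])]),xatol=.03,fatol=.3))
    res = _minimize_neldermead(fun, x0, args, callback, bounds=bounds,
                               **options)
    fxr = func(xr)
    fx = function(np.copy(x), *(wrapper_args + args))
  File "h.py", line 59, in <lambda>
    f=lambda v:((render(poly,np.array(v)*sc,h,c,s,K)!=M)&(I>0)).sum()/K**2
                 ~~~~~~^^^^^^^^^^^^^^^^^^^^^^^^^^^^^
  File "h.py", line 52, in render
    u=proj(c,np.c_[P,np.full(len(P),z+Z0[0])],s)
  File "h.py", line 19, in proj
    i,P=cam(c,s); q=(np.atleast_2d(p)-P[:3,3])@P[:3,:3]
        ~~~^^^^^
  File "h.py", line 5, in cam
    i=r.camera_info(c)
ValueError: time passes only in moves, steps and waits
```

View pics/w7.png

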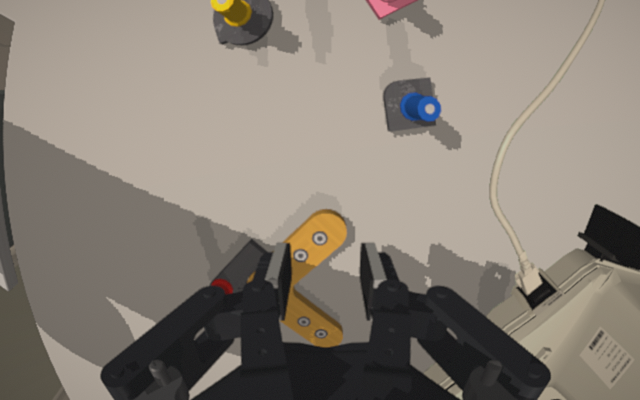

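The view shows the blue leaf at (412,106), with its rounded corner at the upper left (388,86), which agrees with the fitted heading of −0.355. Pink (390,5) and yellow (232,10) are well away. Moving to grip blue.

>>> carry_out(delta_pos=[[0.02,0.016,0],[0.045,0.037,0],[0.065,0.054,0],[0.0753,0.0618,0.01],[0.0753,0.0618,0.03],[0.0753,0.0618,0.05],[0.0753,0.0618,0.0695],[0.0753,0.0618,0.0695]], rot=[[0,0,10],[0,0,20],[0,0,30],[0,0,35.9],[0,0,35.9],[0,0,35.9],[0,0,35.9],[0,0,35.9]])

```text
clock: 14.9
eef_pos: [638.4, 217.4, 38.5]
tcp_rot: [-3.138, 0.003, 1.215]
contact_force: [-0.1, 0.4, 0.4]
opening: 0.421
grasp_force: 0.0
```

```bash
sed -i 's/^def cam(/_C={}\ndef cam(/; s/    i=r.camera_info(c)$/    i=_C.get(c) or _C.setdefault(c,r.camera_info(c))/' h.py
python3 st.py; python3 - <<'E'
from h import *
s=r.sense(); im=r.grab_frame("wrist"); k=fill(hue(im,105,125,150,60)); print("knob",cv2.boundingRect(k)); x,y,w,h_=cv2.boundingRect(k)
g=ground("wrist",[(x+w/2,y+h_/2)],29,s)[0][:2]
print("knob xy",knobfit(k,g,"wrist",s))
g=hue(im,0,180,-1,-1); d=im.max(2)<60
row=y+h_//2; print("dark runs left/right of knob at row",row,[c for c in range(150,500) if d[row,c]][::12])
E
```

```text
t 14.9 pos [638.38 217.43  38.52] yaw 1.2149 | along 22.9 lat 204.96 | F ax -0.27 lat 0.35 z 0.37 Tz [0.027 0.036 0.01 ] g 0.0
knob (308, 232, 38, 68)
knob xy (array([641.79271708, 222.38169638]), np.float64(322.625), np.uint64(2057))
dark runs left/right of knob at row 266 [259, 283, 364, 388]
```

>>> carry_out(delta_pos=[[0,0,-0.0015],[0,0,-0.0015],[0,0,-0.0015],[0,0,-0.0015],[0,0,-0.0015],[0,0,-0.0015]], rot=[[0,0,0],[0,0,0],[0,0,0],[0,0,0],[0,0,0],[0,0,0]], claw=0.01, grip_force=50)

```text
clock: 15.7
eef_pos: [640.6, 218.7, 43.4]
tcp_rot: [3.14, -0.001, 1.215]
contact_force: [-0.7, -0.1, 6.1]
opening: 0.163
grasp_force: 49.2
```

```bash
python3 st.py
```

```text
t 15.7 pos [640.56 218.7   43.41] yaw 1.2148 | along 24.49 lat 206.91 | F ax -0.59 lat -0.36 z 6.12 Tz [-0.068  0.076  0.033] g 49.2
```

>>> carry_out(delta_pos=[[0,0,-0.01],[0,0,-0.022],[0,0,-0.034],[0,0,-0.034]], rot=[[0,0,0],[0,0,0],[0,0,0],[0,0,0]])

```text
clock: 16.2
eef_pos: [640.8, 218.8, 78.1]
tcp_rot: [3.14, -0.002, 1.215]
contact_force: [0.4, 0.2, -1.6]
opening: 0.162
grasp_force: 48.9
```

```bash
python3 - <<'E'
from st import *
st(); s=r.sense(); R=Ro.from_euler("xyz",s["tcp_rot"]).as_matrix()
c,n=np.cos(.272),np.sin(.272); ic=np.array([545.5,33.6])+45.25*np.array([c,n]); nest=ic+28.28*np.array([c,n]); so=nest+20*np.array([c,n])
print("inner",ic,"nest",nest,"standoff",so)
print("tool delta",R.T@(np.r_[so,74]-s["eef_pos"]),"turn",np.degrees(s["tcp_rot"][2]-(np.pi/2+.272)))
E
```

```text
t 16.2 pos [640.81 218.8   78.06] yaw 1.2148 | along 24.67 lat 207.09 | F ax 0.27 lat 0.35 z -1.56 Tz [ 0.05  -0.019 -0.005] g 48.9
inner [589.08640666  45.75679458] nest [616.32670678  53.35445537] standoff [635.5914169   58.72762424]
tool delta [-151.85845369   50.90036091    3.91937369] turn -35.98354880986792
```

>>> carry_out(delta_pos=[[-0.015,0.005,0],[-0.04,0.0135,0],[-0.07,0.0235,0],[-0.1,0.0335,0],[-0.13,0.0435,0],[-0.1518,0.0509,0],[-0.1518,0.0509,0],[-0.1518,0.0509,0]], rot=[[0,0,-4],[0,0,-11],[0,0,-18],[0,0,-25],[0,0,-32],[0,0,-36],[0,0,-36],[0,0,-36]])

```text
clock: 17.2
eef_pos: [634.7, 58.9, 76.4]
tcp_rot: [3.142, -0.0, 1.842]
contact_force: [0.2, 0.4, -0.2]
opening: 0.161
grasp_force: 48.9
```

```bash
python3 - <<'E'
from h import *
from st import st
import h
st(); s=r.sense(); im=r.grab_frame("wrist"); cv2.imwrite("pics/w8.png",im)
m=r.cut_out("convex_leaf","wrist"); print([(d["box"],d["p"]) for d in m])
k=fill(hue(im,105,125,150,60)); kd=cv2.dilate(k,np.ones((7,7))); print(cv2.boundingRect(k))
h.Z0[0]=34.7
for d in m:
    if (d["mask"]&(kd>0)).sum()>20:
        l=d["mask"]; ig=kd.copy(); ig[240:]=1
        print("leaf",fit(CX,[*s["eef_pos"][:2],.272],8,l,"wrist",s,K=2,ignore=ig)); break
b=orange(im); h.Z0[0]=0
ig=cv2.dilate(l.astype(np.uint8),np.ones((9,9)))|kd; ig[235:]=1
print("brk",cv2.boundingRect(b),fit(BR,[545.5,33.6,.272],10,b,"wrist",s,K=2,ignore=ig))
E
```

```text
t 17.2 pos [634.72  58.89  76.38] yaw 1.8417 | along 92.82 lat 0.78 | F ax 0.3 lat 0.37 z -0.25 Tz [-0.013 -0.048  0.019] g 48.9
[([286.2, 196.5, 365.4, 294.7], 0.58)]
(309, 231, 33, 65)
leaf (array([6.34412801e+02, 6.00892579e+01, 2.97209640e-01]), np.float64(48.5), np.float64(3837.0))
brk (202, 112, 126, 178) (array([5.45431552e+02, 3.34803861e+01, 2.73956690e-01]), np.float64(128.5), np.float64(9785.0))
```

>>> carry_out(delta_pos=[[-0.0005,0,0.01],[-0.0005,0,0.022],[-0.0005,0,0.03],[-0.0005,0,0.031],[-0.0005,0,0.031]], rot=[[0,0,0],[0,0,0],[0,0,0],[0,0,0],[0,0,0]])

```text
clock: 17.92
eef_pos: [634.9, 58.0, 45.4]
tcp_rot: [-3.141, -0.0, 1.843]
contact_force: [-0.5, -0.6, -0.7]
opening: 0.157
grasp_force: 48.9
```

```bash
python3 st.py
```

```text
t 17.925 pos [634.93  58.02  45.37] yaw 1.843 | along 92.79 lat -0.24 | F ax -0.63 lat -0.45 z -0.66 Tz [0.009 0.007 0.   ] g 48.9
```

>>> carry_out(delta_pos=[[0,0,0.0008],[0,0,0.0008]], rot=[[0,0,0],[0,0,0]])

```text
clock: 18.18
eef_pos: [635.0, 58.0, 45.0]
tcp_rot: [3.141, 0.0, 1.843]
contact_force: [0.4, 0.0, -0.7]
opening: 0.16
grasp_force: 48.9
```

```bash
python3 st.py
```

```text
t 18.175 pos [635.04  57.99  44.96] yaw 1.843 | along 92.88 lat -0.3 | F ax 0.38 lat -0.08 z -0.74 Tz [ 0.052 -0.018  0.035] g 48.9
```

>>> carry_out(delta_pos=[[0,0,0.0008],[0,0,0.0008]], rot=[[0,0,0],[0,0,0]])

```text
clock: 18.42
eef_pos: [634.9, 58.0, 43.9]
tcp_rot: [3.142, 0.0, 1.843]
contact_force: [0.4, 0.3, -0.8]
opening: 0.159
grasp_force: 48.9
```

```bash
python3 st.py
```

```text
t 18.425 pos [634.89  57.96  43.93] yaw 1.843 | along 92.73 lat -0.28 | F ax 0.48 lat 0.2 z -0.85 Tz [-0.004  0.009 -0.04 ] g 48.9
```

Just above the table now. Moving in toward the inner corner.

>>> carry_out(delta_pos=[[0.0004,-0.003,0],[0.0004,-0.007,0],[0.0004,-0.011,0],[0.0004,-0.014,0],[0.0004,-0.014,0]], rot=[[0,0,0],[0,0,0],[0,0,0],[0,0,0],[0,0,0]])

```text
clock: 19.05
eef_pos: [621.0, 54.5, 43.9]
tcp_rot: [-3.141, -0.0, 1.843]
contact_force: [-0.1, -0.7, -0.1]
opening: 0.156
grasp_force: 48.9
```

```bash
python3 st.py
```

```text
t 19.05 pos [621.    54.52  43.9 ] yaw 1.843 | along 78.43 lat 0.14 | F ax -0.27 lat -0.64 z -0.05 Tz [-0.007 -0.055  0.011] g 48.9
```

>>> carry_out(delta_pos=[[0,-0.001,0],[0,-0.002,0],[0,-0.002,0]], rot=[[0,0,0],[0,0,0],[0,0,0]])

```text
clock: 19.42
eef_pos: [619.3, 54.1, 43.9]
tcp_rot: [-3.141, -0.0, 1.843]
contact_force: [-0.1, -0.9, -1.0]
opening: 0.16
grasp_force: 48.9
```

```bash
python3 st.py
```

```text
t 19.425 pos [619.3   54.07  43.86] yaw 1.8431 | along 76.67 lat 0.16 | F ax -0.29 lat -0.85 z -1.03 Tz [-0.035 -0.026  0.035] g 48.9
```

>>> carry_out(delta_pos=[[0,-0.001,0],[0,-0.001,0]], rot=[[0,0,0],[0,0,0]])

```text
clock: 19.68
eef_pos: [618.3, 53.8, 43.9]
tcp_rot: [-3.141, -0.0, 1.843]
contact_force: [0.1, -0.5, -1.4]
opening: 0.161
grasp_force: 48.9
```

```bash
python3 st.py
```

```text
t 19.675 pos [618.29  53.8   43.86] yaw 1.8431 | along 75.62 lat 0.16 | F ax -0.06 lat -0.47 z -1.44 Tz [-0.004 -0.012 -0.003] g 48.9
```

>>> carry_out(delta_pos=[[0,-0.001,0],[0,-0.001,0]], rot=[[0,0,0],[0,0,0]])

```text
clock: 19.92
eef_pos: [617.3, 53.5, 43.9]
tcp_rot: [-3.142, -0.0, 1.843]
contact_force: [-0.7, 0.1, -1.2]
opening: 0.161
grasp_force: 48.9
```

```bash
python3 st.py
```

```text
t 19.925 pos [617.34  53.51  43.88] yaw 1.843 | along 74.63 lat 0.15 | F ax -0.7 lat 0.29 z -1.17 Tz [-0.015 -0.038 -0.013] g 48.9
```

>>> carry_out(delta_pos=[[0,-0.0006,0],[0,-0.0006,0]], rot=[[0,0,0],[0,0,0]])

```text
clock: 20.18
eef_pos: [616.8, 53.4, 43.9]
tcp_rot: [-3.142, -0.0, 1.843]
contact_force: [0.9, -0.8, -0.7]
opening: 0.158
grasp_force: 48.9
```

```bash
python3 st.py
```

```text
t 20.175 pos [616.79  53.38  43.86] yaw 1.8431 | along 74.06 lat 0.17 | F ax 0.63 lat -0.99 z -0.73 Tz [-0.04  -0.001 -0.016] g 48.9
```

>>> carry_out(delta_pos=[[0,-0.0006,0],[0,-0.0006,0]], rot=[[0,0,0],[0,0,0]])

```text
clock: 20.42
eef_pos: [616.5, 53.3, 44.0]
tcp_rot: [3.141, -0.0, 1.843]
contact_force: [1.8, 0.5, -2.1]
opening: 0.158
grasp_force: 49.0
```

```bash
python3 st.py
```

```text
t 20.425 pos [616.55  53.33  43.98] yaw 1.843 | along 73.82 lat 0.19 | F ax 1.87 lat 0.02 z -2.08 Tz [ 0.167 -0.247  0.013] g 49.0
```

>>> carry_out(delta_pos=[[0,-0.0007,0],[0,-0.0007,0]], rot=[[0,0,0],[0,0,0]])

```text
clock: 20.68
eef_pos: [616.3, 53.3, 44.1]
tcp_rot: [3.14, -0.0, 1.843]
contact_force: [3.9, 2.8, -1.3]
opening: 0.158
grasp_force: 48.8
```

```bash
python3 st.py
```

```text
t 20.675 pos [616.28  53.3   44.13] yaw 1.8429 | along 73.56 lat 0.24 | F ax 4.54 lat 1.6 z -1.33 Tz [ 0.566 -0.688 -0.003] g 48.8
```

>>> carry_out(delta_pos=[[0,-0.0006,0],[0,-0.0006,0]], rot=[[0,0,0],[0,0,0]])

```text
clock: 20.92
eef_pos: [616.1, 53.3, 44.2]
tcp_rot: [3.139, 0.0, 1.843]
contact_force: [5.9, 3.6, -2.1]
opening: 0.163
grasp_force: 48.8
```

```bash
python3 st.py
```

```text
t 20.925 pos [616.08  53.28  44.24] yaw 1.843 | along 73.35 lat 0.27 | F ax 6.63 lat 1.88 z -2.11 Tz [ 0.756 -0.877 -0.038] g 48.8
```

Bearing on both legs. I'll even out the sideways force, bring it to 8 N and hold.

>>> carry_out(delta_pos=[[0.0004,-0.0003,0],[0.0004,-0.0004,0],[0.0004,-0.0004,0],[0.0004,-0.0004,0],[0.0004,-0.0004,0],[0.0004,-0.0004,0],[0.0004,-0.0004,0]], rot=[[0,0,0],[0,0,0],[0,0,0],[0,0,0],[0,0,0],[0,0,0],[0,0,0]])

```text
clock: 21.8
eef_pos: [616.0, 53.4, 44.4]
tcp_rot: [3.139, 0.0, 1.843]
contact_force: [6.2, 2.8, -1.6]
opening: 0.162
grasp_force: 48.8
```

```bash
python3 st.py
```

```text
t 21.8 pos [615.96  53.39  44.35] yaw 1.8429 | along 73.27 lat 0.41 | F ax 6.69 lat 1.05 z -1.58 Tz [ 0.497 -1.025 -0.008] g 48.8
```

>>> carry_out(delta_pos=[[0,0,0.0007],[0,-0.0001,0.0012],[0,-0.0001,0.0012],[0,-0.0001,0.0012],[0,-0.0001,0.0012],[0,-0.0001,0.0012]], rot=[[0,0,0],[0,0,0],[0,0,0],[0,0,0],[0,0,0],[0,0,0]])

```text
clock: 22.55
eef_pos: [615.9, 53.4, 43.5]
tcp_rot: [3.139, 0.0, 1.843]
contact_force: [4.5, 3.1, 1.1]
opening: 0.16
grasp_force: 49.4
```

```bash
python3 st.py
```

```text
t 22.55 pos [615.9   53.42  43.49] yaw 1.843 | along 73.22 lat 0.45 | F ax 5.18 lat 1.78 z 1.11 Tz [ 0.557 -0.818  0.012] g 49.4
```

>>> carry_out(delta_pos=[[0.0003,-0.0006,0],[0.0004,-0.0008,0],[0.0004,-0.0008,0],[0.0004,-0.0008,0],[0.0004,-0.0008,0],[0.0004,-0.0008,0]], rot=[[0,0,0],[0,0,0],[0,0,0],[0,0,0],[0,0,0],[0,0,0]])

```text
clock: 23.3
eef_pos: [615.8, 53.5, 43.6]
tcp_rot: [3.137, 0.001, 1.843]
contact_force: [6.8, 3.3, -0.8]
opening: 0.159
grasp_force: 49.0
```

```bash
python3 st.py
```

```text
t 23.3 pos [615.77  53.51  43.55] yaw 1.8431 | along 73.11 lat 0.57 | F ax 7.43 lat 1.37 z -0.78 Tz [ 0.469 -1.269  0.022] g 49.0
```

Held at about 7.5 N on both legs. Now I'll ease off, open the fingers and rise.

>>> carry_out(delta_pos=[[0,0.001,0],[0,0.0018,0],[0,0.0018,0.0003],[0,0.0018,0.0003]], rot=[[0,0,0],[0,0,0],[0,0,0],[0,0,0]])

```text
clock: 23.8
eef_pos: [616.1, 53.5, 43.4]
tcp_rot: [3.14, 0.001, 1.843]
contact_force: [2.6, 0.1, 8.6]
opening: 0.163
grasp_force: 50.0
```

```bash
python3 st.py
```

```text
t 23.8 pos [616.05  53.55  43.35] yaw 1.8431 | along 73.4 lat 0.53 | F ax 2.53 lat -0.65 z 8.64 Tz [ 0.014 -0.376 -0.022] g 50.0
```

>>> carry_out(delta_pos=[[0,0,0],[0,0,0],[0,0,0],[0,0,0]], rot=[[0,0,0],[0,0,0],[0,0,0],[0,0,0]], claw=0.036)

```text
clock: 24.3
eef_pos: [614.9, 53.7, 42.1]
tcp_rot: [-3.141, -0.0, 1.843]
contact_force: [-0.6, -0.1, 0.5]
opening: 0.422
grasp_force: 0.0
```

>>> carry_out(delta_pos=[[0,0,-0.015],[0,0,-0.035],[0,0,-0.06],[-0.03,-0.01,-0.07],[-0.06,-0.02,-0.07],[-0.07,-0.03,-0.07],[-0.07,-0.03,-0.07],[-0.07,-0.03,-0.07]], rot=[[0,0,0],[0,0,0],[0,0,0],[0,0,0],[0,0,0],[0,0,0],[0,0,0],[0,0,0]])

```text
clock: 25.3
eef_pos: [605.3, -21.0, 112.7]
tcp_rot: [3.141, -0.0, 1.843]
contact_force: [0.1, 0.3, -0.1]
opening: 0.419
grasp_force: 0.0
```

```bash
python3 - <<'E'
from h import *
from st import st
st(); s=r.sense(); im=r.grab_frame("wrist"); cv2.imwrite("pics/w9.png",im)
P={}
b=orange(im); masks={}
for t in ("concave_leaf","convex_leaf"):
    m=r.cut_out(t,"wrist"); print(t,[(np.round(d["box"]).tolist(),round(d["p"],2)) for d in m]); masks[t]=m
kr=cv2.dilate(fill(hue(im,172,8)),np.ones((7,7))); kb=cv2.dilate(fill(hue(im,105,125,150,60)),np.ones((7,7)))
print(cv2.boundingRect(kr),cv2.boundingRect(kb))
qb=fit(BR,[545.5,33.6,.272],10,b,"wrist",s,K=2,ignore=(kr|kb)); print("brk",qb)
u=lambda t:np.array([np.cos(t),np.sin(t)])
for t,poly,k,q0,off,c in (("concave_leaf",CC,kr,[531.8,29.7,.27],14.14,0),("convex_leaf",CX,kb,[616,53.5,.27],-28.28,45.25)):
    for d in masks[t]:
        if (d["mask"]&(k>0)).sum()>20:
            q=fit(poly,q0,8,d["mask"],"wrist",s,K=2,ignore=k|cv2.dilate(b,np.ones((3,3)))); v=q[0][:2]+off*u(q[0][2])
            print(t,q,"vertex err",v-(qb[0][:2]+c*u(qb[0][2]))); break
E
```

```text
t 25.3 pos [605.32 -21.04 112.7 ] yaw 1.8432 | along 43.0 lat -68.42 | F ax 0.2 lat 0.22 z -0.12 Tz [ 0.038 -0.021  0.072] g 0.0
concave_leaf [([221.0, 53.0, 308.0, 175.0], 0.91)]
convex_leaf [([339.0, 78.0, 398.0, 147.0], 0.59), ([220.0, 49.0, 311.0, 175.0], 0.56)]
(217, 100, 46, 36) (351, 96, 41, 36)
brk (array([5.45740200e+02, 3.39060386e+01, 2.73161428e-01]), np.float64(268.75), np.float64(10803.0))
concave_leaf (array([5.32276555e+02, 2.89706288e+01, 2.96362220e-01]), np.float64(73.25), np.float64(4483.0)) vertex err [ 0.05992428 -0.8059224 ]
convex_leaf (array([6.16355831e+02, 5.39338784e+01, 2.68938039e-01]), np.float64(24.0), np.float64(2480.0)) vertex err [-0.22006293  0.30621445]
```

Both leaves fit their corners within the measuring error, the fingers are open and clear, and nothing is being touched. Handing in.

```bash
python3 -c "
from rig import r
print(r.sign_off())"
```

```text
the job is handed in; nothing more can be done
None
```

I pressed the red concave leaf, then the blue convex leaf, home at about 7.5 N each; both are nested and released, and the job is handed in at about 25 s (no verdict was returned).

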